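Start the flange nut on the reel stand

TASK

Start the loose white flange nut on the threaded spindle of the reel stand, flange down: set it gently over the spindle's nose onto the thread and turn it backwards (anticlockwise from above) with a light touch until it has ridden up to the thread's ends and drops in. Then screw it on clockwise at least a quarter of a turn past the drop, so that the thread has caught, and leave it there, level and on its own. Never force it (keep the load on the thread under 20 N), and leave the other things on the mat alone.

Things in the scene. Friction and masses are not known exactly. Their poses are not given: they have to be found in the camera images.
- nut: Loose off-white plastic flange nut, 70 g (x 0.7 to 1.4), flange down on the mat. 30 mm high: round flange 62 mm across, 5 mm thick, then a hexagon 46 mm across flats. Origin: centre of its underside; z its axis, up. Flats look along x and every 60 degrees from it. Through bore 35 mm; inward thread pieces leave 28 mm free, the lowest begins 3.7 mm above the underside.
- stand: Wire-reel stand, fixed: dark steel disc 150 mm across, 12 mm thick, with an upright grey threaded spindle at its centre that carries a reel of copper wire (black flanges 100 mm across, free to turn, top 72 mm above the stand's underside). Origin: centre of the disc's underside; z is the spindle's axis, up. Where the thread starts lie around the axis, on spindle and nut, is not known.
- spindle_nose (a point): Top of the spindle, on its axis, 110 mm above the stand's underside. The plain nose is 19 mm across at the top, widens over 4 mm to the core's 26 mm, and stays so down to the thread. Axes as the stand's.
- thread_ends: The three upper ends of the spindle's thread (fixed). Origin: on the axis, level with their tops, 98 mm above the stand's underside. Right-hand three-start thread 32 mm across, pitch 6 mm, 18 mm per turn, play 1.4 mm. The nut rests with its underside 3.7 to 9.7 mm below this point. Turned anticlockwise it rides up (3 mm per 60 deg) to 3.7, then drops to 9.7, and so every 120 deg.
- started (a point): Point on the axis 14.2 mm below the thread's ends, 83.8 mm above the stand's underside: here the nut's underside is a quarter of a turn clockwise past the drop. Only friction holds the nut in the turn it was left; it stays where it is let go, and gripped nuts do not fall by themselves: press lightly to make it drop.
- flux: Bystander: small clear bottle with a black cap, 38 mm across, 85 mm high. Origin: centre of its underside.
- driver: Bystander: screwdriver with a black handle, 170 mm long, lying on the mat along its x axis. Origin: middle of its length, underside.
- meter: Bystander: black multimeter lying on its back, 165 by 80 by 34 mm, with a grey dial. Origin: centre of its underside; x along its length.
- ecu: Bystander: opened aluminium control-unit case with a green circuit board, 110 by 140 by 32 mm. Origin: centre of its underside.

How it is judged:
On the way, in this order (a step that is already met when the one before it is completed fails the run):
1. the nut, set on the spindle, bears on the thread's ends near the top of its ride: underside 92.7 to 95.3 mm above the stand's underside (horizontal distance between nut and stand below 0.003 m and angle between nut's own z axis and vertical below 0.12 rad and z of nut in the frame of stand between 0.0927 and 0.0953 m and contact force between nut and thread_ends above 0.1 N), for 0.04 s.
2. the nut has dropped in: underside below 89.8 mm (horizontal distance between nut and stand below 0.003 m and angle between nut's own z axis and vertical below 0.12 rad and z of nut in the frame of stand below 0.0898 m), for 0.04 s.
At the end, for the whole second after the job is handed in: The nut is on the spindle's thread, within 3 mm of its axis and 0.12 rad of level, with its underside 70 to 85.2 mm above the stand's underside (a quarter of a turn or more past the drop, less the play), at rest and let go (horizontal distance between nut and stand below 0.003 m and angle between nut's own z axis and vertical below 0.12 rad and z of nut in the frame of stand between 0.07 and 0.0852 m and linear speed of nut below 0.01 m/s and angular speed of nut below 0.1 rad/s); the robot touches nothing.
It fails at once if the nut is pressed or forced against the stand with more than 20 N (contact force between nut and stand above 20 N).
It fails at once if a bystander is moved by more than 20 mm (distance of any of flux, driver, meter, ecu from where it was at the start of the episode above 0.02 m).
It also fails if it takes over 67 s, if anything falls off the work surface, if the arm or the gripper's body presses on something with over 40 N, if the wrist force passes 120 N, or if a joint passes its speed limit or range.

ROBOT

A 6-joint arm with a two-finger parallel gripper is mounted at the origin on the work surface. World frame = base frame: x ahead of the robot, y to its left, z up, the work surface at z = 0. Lengths are in m, angles in rad, forces in N, time in s.
With the tool pointing down it reaches from about 0.35 to 0.975 m from the base axis. Payload 4.9 kg.
Tool frame: the origin (TCP) lies at the very end of the fingers, on their centre line; the grasp point (between the pads) lies 19 mm behind it; z points along the fingers, y is the line along which they close (so a half turn about z gives the same grasp; the last joint's range is limited). The gripper opens to 85 mm and grips with 20 to 120 N. Pads are 22 mm wide; open, the fingers measure 114 mm over their backs; the gripper's body (76 mm by 85 mm) begins 54 mm behind the grasp point. The pads swing forward as they close: fully open they stand 13 mm farther back than shut.
Start: joints at [-0.119, 0.053, 1.613, -0, 1.476, -0.119], TCP at [0.625, 0, 0.204] pointing down, gripper open.
Joint ranges: [-3.01, 3.01], [-1.01, 2.22], [0.06, 2.58], [-1.02, 4.17], [0.09, 2.62], [-3.14, 3.14]. Speed limits (rad/s): [2.57, 2.57, 3.14, 3.14, 3.14, 3.14].

INTERFACE

Orientations are given as a unit quaternion [w, x, y, z].
In Python, from plant import manip gives the robot as it stands.
- The arm moves only by the tool play_rows, never from a script. Its argument "series" is a list that holds one entry, the list of rows, each a list of 7 numbers: the shift along the world's x, y, z in m, then the turn, a rotation vector about the world's x, y, z in degrees, then the opening, from 0 (shut) to 1 (fully open). In form: [[[dx, dy, dz, rx, ry, rz, grip], ...]]. A call has 1 to 10 rows; each row shifts and turns the commanded pose from where the row before left it; what a row does not reach is not made up. A row lasts 1/10 s, in which the tool goes at most 50 mm and 8.59 degrees, less where a joint would pass 70% of its speed; a pose out of reach is approached as far as the arm can. A call with a gripper value outside its range is refused whole. The fingers move at their own pace and stop on an object; the grip force is fixed at half the most. Time passes only in rows, so rows that do not move let the fingers close. It gives the time, the measured TCP pose, the force, the opening and the grip force at its end, in the units of the state.
- manip.state(): the state, without advancing time (a new reading comes with each control period).
- manip.grab_frame(name): name is "scene" or "side" or "wrist"; returns a dict with "frame" (384x512x3 uint8, blue, green, red), "mtx" (3x3 intrinsics, pixels), "R" (3x3) and "t" (3): a world point X has camera coordinates R X + t. Camera axes: x right, y down, z forward; pixel columns grow to the right and rows downward; lengths in m; the calibration is good to about 2 mm. A picture is of the moment at which its call begins. There is no depth.
- manip.job_done(): hands the job in; it is judged then, once.
The state is a dict: "time": time; "joint_pos": joint angles; "joint_vel": joint speeds; "joint_efforts": joint torques, N m; "tool_pos": TCP position; "tool_rot": TCP orientation; "contact_force": force on the tool from outside, world axes, zero at the start; "ft_torque": the same for the moment, N m; "gripper_width": opening from 0.0 (shut) to 1.0 (fully open); "grasp_force": force on a finger pad.
Only numpy, scipy, OpenCV 4.12 (cv2) and the standard library are available. Lean on these libraries where they do the work, as an engineer would, in place of code of your own. Each camera call takes 0.05 s, during which the arm holds its last target. There are 200 camera calls.

## Working session

There is one attempt and no reset: what is moved stays moved. The work goes in short steps, Python scripts to look and compute and a tool call to move; the robot and the scene stay as the last step left them, time stands still between calls to the robot, and variables do not carry over. Pictures are saved under pics/ and viewed, at most 10 in all, crops included, and the job is handed in when it is done.

Besides the shell and the picture viewer there is one more tool, called as name(argument=value, ...), one argument or row to a line, values as JSON. play_rows: Moves the arm, as the interface text tells. Its arguments: {"type":"object","properties":{"series":{"type":"array"}},"required":["series"]}

```bash
mkdir -p pics; python3 - <<'E'
from plant import manip
import cv2,numpy as np,pickle
D={}
for n in("scene","side","wrist"):
    f=manip.grab_frame(n);D[n]=f
    print(n,np.round(f["mtx"],1).tolist(),"campos",np.round(-f["R"].T@f["t"],3))
pickle.dump(D,open("f0.pkl","wb"))
cv2.imwrite("pics/a.png",D["scene"]["frame"]);cv2.imwrite("pics/b.png",D["side"]["frame"])
print(manip.state())
E
```

```text
scene [[429.2, 0.0, 255.8], [0.0, 429.2, 181.0], [0.0, 0.0, 1.0]] campos [ 1.025 -0.703  1.072]
side [[414.1, 0.0, 257.6], [0.0, 414.1, 195.8], [0.0, 0.0, 1.0]] campos [ 0.533 -0.701  0.72 ]
wrist [[346.1, 0.0, 254.3], [0.0, 346.1, 191.1], [0.0, 0.0, 1.0]] campos [0.626 0.066 0.373]
{'time': 0.15, 'joint_pos': array([-1.19016887e-01,  5.31901725e-02,  1.61397121e+00, -1.59577513e-06,
        1.47600986e+00, -1.19001678e-01]), 'joint_vel': array([-0.00107136, -0.00316978, -0.00328065, -0.00029971, -0.00084789,
        0.00062284]), 'joint_efforts': array([ 5.10442842e-04, -3.94241810e+01, -3.70721948e+01, -1.15854355e-04,
        4.61802789e-03,  5.00508997e-05]), 'tool_pos': array([6.24472246e-01, 5.24813675e-05, 2.03459214e-01]), 'tool_rot': array([-6.19943513e-04,  7.07111884e-01,  7.07101238e-01, -4.88529790e-04]), 'contact_force': array([-0.20041968,  0.32585835, -0.27488192]), 'ft_torque': array([ 0.01159608, -0.01464772, -0.00834993]), 'grasp_force': 0.0, 'gripper_width': 0.9994584763243055}
```

View pics/a.png

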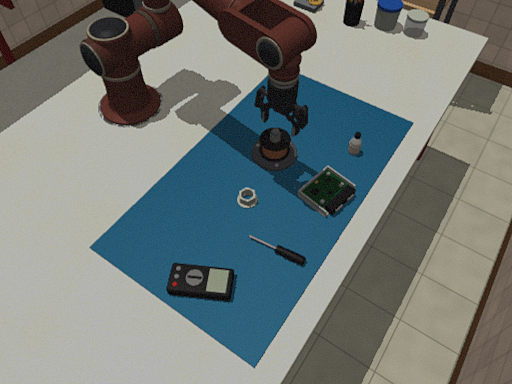

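View pics/b.png

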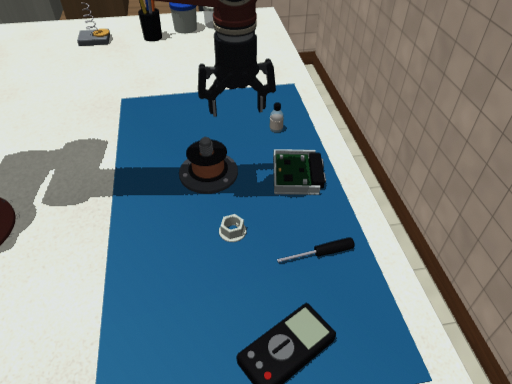

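The scene view shows the nut near (247,197) and the reel stand at (275,150), with the spindle top near (276,132). In the side view the nut is at (233,228) and the spindle top at (206,142).

```bash
cat >h.py <<'E'
import cv2,numpy as np
def ray(f,u,v):
    d=f["R"].T@np.linalg.inv(f["mtx"])@[u,v,1.];return -f["R"].T@f["t"],d
def onz(f,u,v,z):
    c,d=ray(f,u,v);return c+d*(z-c[2])/d[2]
def tri(a,b):
    A=[];B=[]
    M=np.zeros((3,3));q=np.zeros(3)
    for f,u,v in(a,b):
        c,d=ray(f,u,v);d=d/np.linalg.norm(d);P=np.eye(3)-np.outer(d,d);M+=P;q+=P@c
    return np.linalg.solve(M,q)
def proj(f,X):
    p=f["mtx"]@(f["R"]@np.array(X)+f["t"]);return p[:2]/p[2]
E
python3 - <<'E'
import pickle;from h import *
D=pickle.load(open("f0.pkl","rb"))
for n,(u,v),sp in(("scene",(247,197),(276,132)),("side",(233,228),(206,142))):
    f=D[n];im=f["frame"].astype(int)
    m=((im[...,2]>im[...,0]*0.75)&(im[...,2]>60)).astype(np.uint8)
    w=np.zeros_like(m);w[v-22:v+22,u-22:u+22]=1
    m*=w
    c=max(cv2.findContours(m,cv2.RETR_EXTERNAL,cv2.CHAIN_APPROX_NONE)[0],key=cv2.contourArea)
    h=cv2.convexHull(c)[:,0]
    # back-project the hull onto flange plane; lower part is flange outline
    P=np.array([onz(f,*p,0.003)[:2] for p in h])
    print(n,cv2.boundingRect(c),"flange-plane extents",P.min(0).round(3),P.max(0).round(3),"axis seed",onz(f,u,v,.012).round(3),"nose",onz(f,*sp,.11).round(3))
a=D["scene"];b=D["side"]
print("tri nose",tri((a,276,130),(b,206,141)))
def crop(f,u,v,r,k):return cv2.resize(f["frame"][v-r:v+r,u-r:u+r],(2*r*k,2*r*k),interpolation=cv2.INTER_CUBIC)
cv2.imwrite("pics/c.png",np.vstack([np.hstack([crop(a,247,197,25,6),crop(b,233,228,25,6)]),np.hstack([crop(a,275,145,25,6),crop(b,207,155,25,6)])]))
cv2.imwrite("pics/w.png",D["wrist"]["frame"])
E
```

```text
scene (237, 187, 20, 21) flange-plane extents [ 0.553 -0.135] [ 0.62  -0.063] axis seed [ 0.589 -0.103  0.012] nose [0.563 0.092 0.11 ]
side (219, 214, 27, 28) flange-plane extents [ 0.559 -0.135] [ 0.619 -0.055] axis seed [ 0.592 -0.105  0.012] nose [0.557 0.087 0.11 ]
tri nose [0.55702144 0.10151338 0.10409996]
```

View pics/w.png

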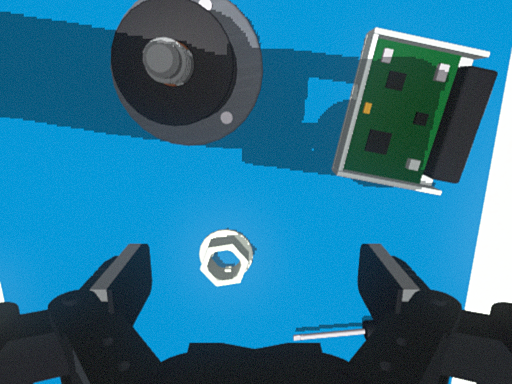

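View pics/c.png

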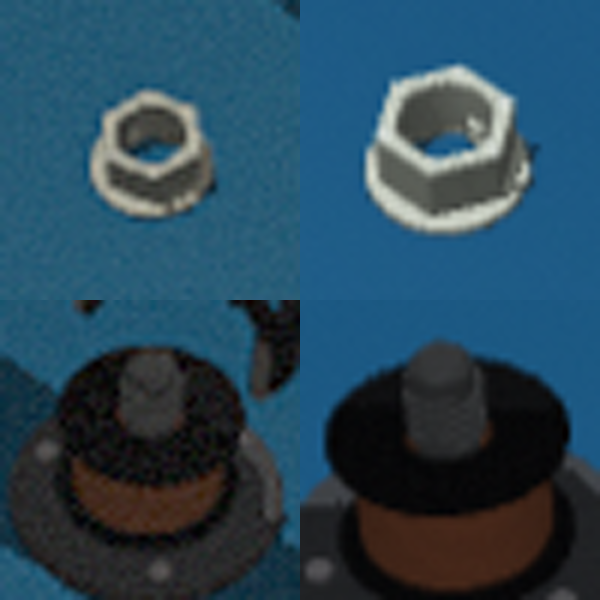

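The wrist view shows the nut's hexagon top centred near (225,265), with flats up and down. The spindle nose is near (162,60). The crops confirm both objects standing upright. I'll measure from the wrist frame.

```bash
cat >>h.py <<'E'
def nut(f,u,v,r,z=.03,save=None,thr=150):
    im=f["frame"];g=im.min(2).astype(np.uint8);m=((g>thr)*255).astype(np.uint8)
    w=np.zeros_like(m);cv2.circle(w,(int(u),int(v)),r,255,-1);m&=w
    m=cv2.morphologyEx(m,cv2.MORPH_CLOSE,np.ones((3,3)))
    if save: cv2.imwrite(save,np.hstack([cv2.resize(x[max(v-r,0):v+r,u-r:u+r],None,fx=4,fy=4) for x in(im,cv2.cvtColor(m,cv2.COLOR_GRAY2BGR))]))
    return m
E
python3 - <<'E'
import pickle;from h import *
D=pickle.load(open("f0.pkl","rb"));f=D["wrist"]
print(f["R"].round(3).tolist())
nut(f,227,260,40,save="pics/n.png")
print("nut top",onz(f,225,265,.03),"flange",onz(f,226,256,.005),"nose",onz(f,162,60,.11), onz(f,168,62,.1))
im=f["frame"].astype(int);print(im[225:300:5,222].tolist());
g=f["frame"][30:95,130:205];g=cv2.resize(g,None,fx=4,fy=4,interpolation=cv2.INTER_CUBIC)
n=cv2.imread("pics/n.png");g=cv2.resize(np.clip(g.astype(float)*2,0,255).astype(np.uint8),(300,260));H=np.zeros((600,640,3),np.uint8);H[:n.shape[0],:n.shape[1]]=n;H[330:590,:300]=g;cv2.imwrite("pics/n2.png",H)
E
```

```text
[[1.0, -0.001, -0.003], [-0.0, -0.965, 0.262], [-0.003, -0.262, -0.965]]
nut top [ 0.59303403 -0.1105077   0.03      ] flange [ 0.59205215 -0.11187649  0.005     ] nose [0.55942383 0.09199892 0.11      ] [0.56125452 0.09157164 0.1       ]
[[217, 156, 39], [218, 231, 229], [255, 255, 255], [122, 122, 111], [203, 217, 211], [249, 255, 255], [218, 161, 54], [194, 141, 47], [140, 104, 51], [118, 119, 113], [121, 124, 114], [207, 225, 217], [240, 236, 201], [217, 155, 35], [221, 160, 49]]
```

View pics/n2.png

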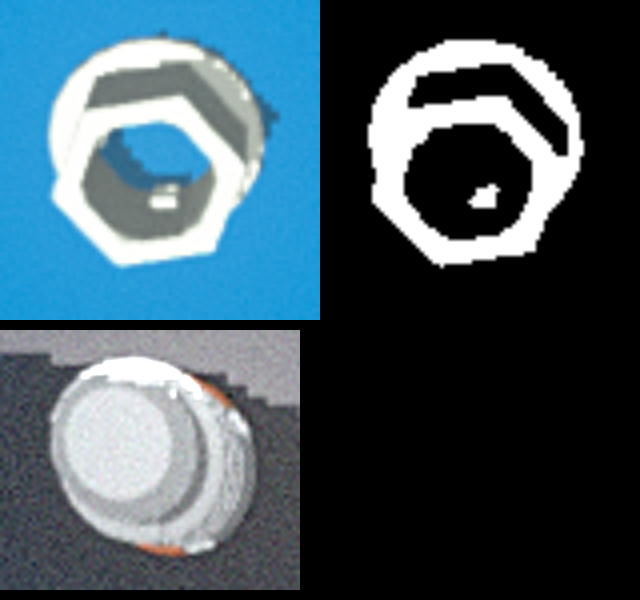

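In the crop the hexagon's six corners are sharp. Relative to (187,220) at 4x they lie at about (52,195), (122,265), (213,250), (247,172), (185,97) and (82,115). The nose's top disc is centred at about (159.3,58.3).

```bash
python3 - <<'E'
import pickle;from h import *
D=pickle.load(open("f0.pkl","rb"));f=D["wrist"]
V=np.array([(52,195),(122,265),(213,250),(247,172),(185,97),(82,115)])/4-.4+[187,220]
P=np.array([onz(f,*p,.03)[:2] for p in V]);c=(P[:3]+P[3:]).mean(0)/2
d=P-c;print(c,np.hypot(*d.T),np.degrees(np.arctan2(d[:,1],d[:,0]))%60)
print("nose",onz(f,159.3,58.3,.11))
E
```

```text
[ 0.59209515 -0.11097307] [0.02720801 0.02640098 0.02645705 0.02665544 0.02729735 0.02696295] [ 7.56048698 11.37403734  9.70223981  7.22091434  8.64338893 11.5448839 ]
nose [0.55757437 0.09314258 0.11      ]
```

play_rows(
  series=[
    [[-0.008,-0.028,-0.025,0,0,-5.2,1],[-0.008,-0.028,-0.025,0,0,-5.2,1],[-0.008,-0.028,-0.025,0,0,-5.2,1],[-0.0085,-0.027,-0.025,0,0,-5.1,1],[0,0,0,0,0,0,1],[0,0,0,0,0,0,1]],
  ],
)

```text
time: 0.75
tool_pos: [0.5918, -0.1111, 0.1035]
tool_rot: [-0.001, 0.823, 0.568, -0.0]
contact_force: [-0.0, -0.3, -0.7]
gripper_width: 1.0
grasp_force: 0.0
```

```bash
python3 - <<'E'
from plant import manip;from h import *;import pickle
f=manip.grab_frame("wrist");pickle.dump(f,open("f1.pkl","wb"));s=manip.state()
print(s["tool_pos"],s["tool_rot"],"nut px",proj(f,[.5921,-.111,.03]))
cv2.imwrite("pics/e.png",f["frame"])
E
```

```text
[ 0.59282506 -0.11077252  0.10479963] [2.72628783e-05 8.22477265e-01 5.68797908e-01 2.94368162e-04] nut px [253.377891  191.5532239]
```

View pics/e.png

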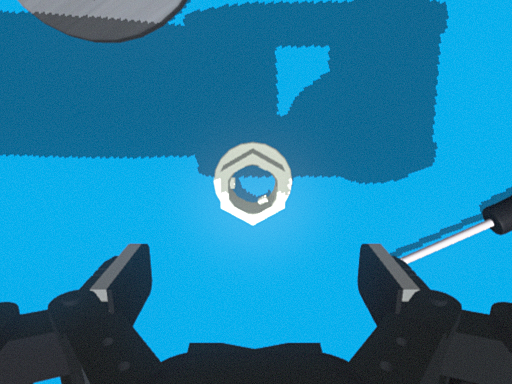

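The nut lies where predicted, near (253,190), with its flats square to the fingers. I'll go down and grip.

play_rows(
  series=[
    [[0,0,-0.035,0,0,0,1],[0,0,-0.035,0,0,0,1],[0,0,-0.028,0,0,0,1],[0,0,0,0,0,0,1],[0,0,0,0,0,0,0.4],[0,0,0,0,0,0,0.3],[0,0,0,0,0,0,0.3],[0,0,0,0,0,0,0.3],[0,0,0,0,0,0,0.3]],
  ],
)

```text
time: 1.7
tool_pos: [0.5931, -0.1112, 0.0074]
tool_rot: [0.001, 0.823, 0.569, 0.0]
contact_force: [0.5, 0.0, 0.8]
gripper_width: 0.302
grasp_force: 0.0
```

```bash
python3 - <<'E'
from plant import manip;from h import *
a=manip.grab_frame("wrist")["frame"];b=manip.grab_frame("side")["frame"];s=manip.state();print(s["gripper_width"],s["grasp_force"])
b=cv2.resize(b[150:290,150:330],None,fx=2.2,fy=2.2);H=np.zeros((384+308,512,3),np.uint8);H[:384]=a;H[384:384+b.shape[0],:b.shape[1]]=b;cv2.imwrite("pics/g.png",H[:,:][100:692])
E
```

```text
0.3003679920656016 0.8375076163792983
```

View pics/g.png

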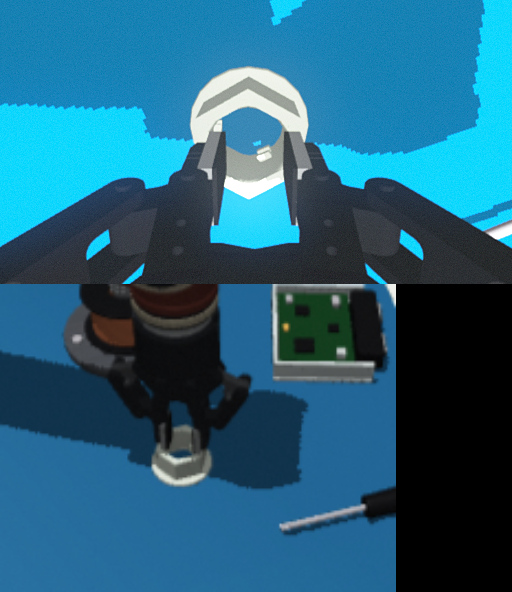

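```bash
python3 - <<'E'
from plant import manip;from h import *
f=manip.grab_frame("wrist");s=manip.state();p=s["tool_pos"];print(p)
a=np.radians(-20.7);y=np.array([np.cos(a),np.sin(a),0]);x=np.array([-np.sin(a),np.cos(a),0])
for k in(0,.005,.01,.02,.03,.04):
  print(k,*[proj(f,p+[0,0,k]+sy*.0128*y+sx*.011*x).round() for sy in(-1,1) for sx in(1,-1)])
print("nut top",proj(f,[.5921,-.111,.03]),[proj(f,[.5921,-.111,.03]+.0266*np.array([np.cos(t),np.sin(t),0])).round() for t in np.radians([9.3,69.3,129.3,189.3,249.3,309.3])])
E
```

```text
[ 0.59282234 -0.11116205  0.00699055]
0 [227. 209.] [228. 248.] [277. 209.] [276. 248.]
0.005 [226. 212.] [227. 252.] [277. 212.] [277. 252.]
0.01 [226. 215.] [227. 257.] [278. 215.] [277. 257.]
0.02 [224. 223.] [225. 266.] [280. 222.] [279. 266.]
0.03 [222. 231.] [223. 276.] [281. 231.] [280. 276.]
0.04 [220. 240.] [221. 288.] [283. 240.] [282. 288.]
nut top [250.18647357 247.44789778] [array([301., 220.]), array([250., 192.]), array([199., 220.]), array([201., 274.]), array([250., 298.]), array([299., 273.])]
```

```bash
python3 - <<'E'
from plant import manip;from h import *
f=manip.grab_frame("side");s=manip.state();p=s["tool_pos"];print(p,s["joint_pos"])
a=np.radians(-20.7);y=np.array([np.cos(a),np.sin(a),0])
for k in(0,.01,.02,.03,.04):
  print(k,*[proj(f,p+[0,0,k]+sy*.017*y).round(1) for sy in(-1,1)])
g=manip.grab_frame("scene")
c=lambda f,u,v:cv2.resize(np.clip(f["frame"][v-30:v+25,u-30:u+30].astype(float)*1.6,0,255).astype(np.uint8),None,fx=6,fy=6,interpolation=cv2.INTER_CUBIC)
cv2.imwrite("pics/k.png",np.hstack([c(f,232,225),c(g,247,195)]))
E
```

```text
[ 0.59284785 -0.11115743  0.0069943 ] [-3.08689008e-01  2.00009937e-01  1.80325266e+00  3.49285735e-05
  1.13755013e+00  5.26799560e-02]
0 [226.5 230.5] [241.4 232.7]
0.01 [226.3 227.6] [241.3 229.8]
0.02 [226.1 224.6] [241.2 226.8]
0.03 [225.9 221.6] [241.2 223.8]
0.04 [225.7 218.6] [241.1 220.8]
```

View pics/k.png

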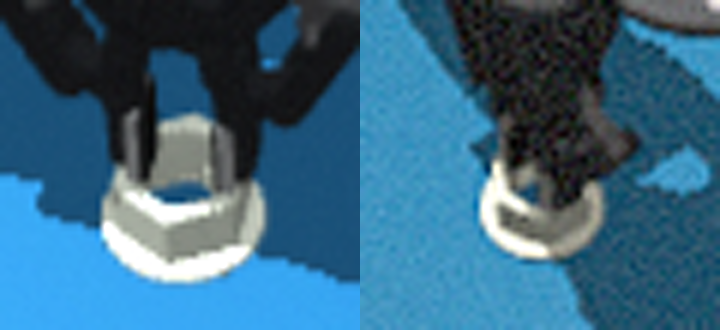

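The side and scene crops show the fingertips ending at the nut's top rim, at about (125,185) and (230,185) in the left crop. So the tips are roughly 28 mm behind the reported TCP and closed above the nut. I'll open, go lower in small steps while watching the force, and grip again.

play_rows(
  series=[
    [[0,0,0,0,0,0,1],[0,0,0,0,0,0,1],[0,0,0,0,0,0,1],[0,0,0,0,0,0,1],[0,0,-0.006,0,0,0,1],[0,0,-0.006,0,0,0,1],[0,0,0,0,0,0,1]],
  ],
)

```text
time: 2.65
tool_pos: [0.5912, -0.1106, -0.0073]
tool_rot: [-0.001, 0.823, 0.569, -0.001]
contact_force: [0.4, 0.1, -0.1]
gripper_width: 1.0
grasp_force: 0.0
```

play_rows(
  series=[
    [[0,0,0,0,0,0,0.4],[0,0,0,0,0,0,0.3],[0,0,0,0,0,0,0.3],[0,0,0,0,0,0,0.3],[0,0,0,0,0,0,0.3]],
  ],
)

```text
time: 3.15
tool_pos: [0.5931, -0.1112, -0.0049]
tool_rot: [0.001, 0.823, 0.569, 0.0]
contact_force: [0.2, -0.1, 2.4]
gripper_width: 0.52
grasp_force: 62.4
```

play_rows(
  series=[
    [[0,0,0,0,0,0,0.8],[0,0,0,0,0,0,0.8],[0,0,-0.005,0,0,0,0.8],[0,0,-0.005,0,0,0,0.8],[0,0,0,0,0,0,0.8],[0,0,0,0,0,0,0.3],[0,0,0,0,0,0,0.3],[0,0,0,0,0,0,0.3],[0,0,0,0,0,0,0.3]],
  ],
)

```text
time: 4.05
tool_pos: [0.5926, -0.111, -0.0154]
tool_rot: [0.0, 0.823, 0.569, 0.0]
contact_force: [0.0, -0.2, 0.1]
gripper_width: 0.527
grasp_force: 62.7
```

play_rows(
  series=[
    [[0,0,0.045,0,0,0,0.3],[0,0,0.045,0,0,0,0.3],[0,0,0.045,0,0,0,0.3],[-0.009,0.033,0,0,0,0,0.3],[-0.009,0.033,0,0,0,0,0.3],[-0.009,0.033,0,0,0,0,0.3],[-0.008,0.033,0,0,0,0,0.3],[0,0,0,0,0,0,0.3],[0,0,0,0,0,0,0.3]],
  ],
)

```text
time: 4.95
tool_pos: [0.5572, 0.0215, 0.1192]
tool_rot: [0.0, 0.822, 0.569, -0.0]
contact_force: [-0.4, 0.3, -0.8]
gripper_width: 0.531
grasp_force: 62.7
```

```bash
python3 - <<'E'
from plant import manip;from h import *;import pickle
f=manip.grab_frame("wrist");s=manip.state();g=manip.grab_frame("side");pickle.dump((f,g,s),open("f2.pkl","wb"))
print(s["tool_pos"],s["gripper_width"],s["grasp_force"],s["contact_force"])
print("nose px",proj(f,[.5576,.0931,.11]),"side",proj(g,[.5576,.0931,.11]))
cv2.imwrite("pics/m.png",np.clip(f["frame"].astype(float)*1.8,0,255).astype(np.uint8))
E
```

```text
[0.55749811 0.0207705  0.11931859] 0.5292177018213597 62.69639558944618 [ 0.26157879 -0.16966398  0.05747462]
nose px [202.11003121  96.10409327] side [205.87191158 140.45165664]
```

View pics/m.png

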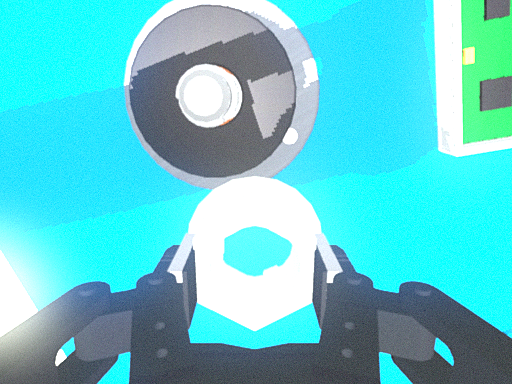

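The wrist view shows the nut held level between the pads, with its flange's far edge at (255,178) and its near hexagon corner at (255,330). The nose's top disc is near (205,95). I'll fit both circles in numbers.

```bash
python3 - <<'E'
import pickle;from h import *;from scipy.optimize import least_squares
f,g,s=pickle.load(open("f2.pkl","rb"));p=s["tool_pos"];im=f["frame"]
G=cv2.GaussianBlur(cv2.cvtColor(im,cv2.COLOR_BGR2GRAY),(3,3),0).astype(float)
def edges(c,r0,r1,angs,sign=-1):
    out=[]
    for t in np.radians(angs):
        rr=np.arange(r0,r1,.25);q=np.array([c[0]+rr*np.cos(t),c[1]+rr*np.sin(t)]).astype(np.float32)
        v=cv2.remap(G.astype(np.float32),q[0][None],q[1][None],cv2.INTER_LINEAR)[0];d=np.gradient(v)*sign
        k=d.argmax();out.append((*q[:,k],d[k]))
    return np.array(out)
def fit(E,z,R=None):
    P=np.array([onz(f,u,v,z)[:2] for u,v,_ in E])
    fn=lambda x:np.hypot(*(P-x[:2]).T)-(R or x[2])
    r=least_squares(fn,[*P.mean(0),.01],loss="soft_l1",f_scale=.0004);return r.x.round(4),np.abs(fn(r.x)).mean().round(5)
print("profile row96",G[96,165:250:2].astype(int).tolist());print("col205",G[55:135:2,205].astype(int).tolist())
E=edges((205,96),12,27,range(0,360,10));print("edge r",np.hypot(E[:,0]-205,E[:,1]-96).round(1).tolist())
print("nose fit",fit(E,.11))
B=im.astype(int);print("col255",im[165:195:2,255].tolist())
zu=p[2]+.0154
S=im[...,2].astype(float);G=cv2.GaussianBlur(S,(3,3),0)
E=edges((255,243),45,80,range(215,326,5));print(np.hypot(E[:,0]-255,E[:,1]-243).round(1).tolist())
print("flange",fit(E,zu,.031),fit(E,zu+.005,.031),"tcp",p)
E=edges((255,270),40,75,[88,90,92]);print(E[:,:2].tolist(),[onz(f,*e[:2],zu+.03).round(4) for e in E])
E
python3 - <<'E'
E
```

```text
profile row96 [55, 54, 55, 59, 56, 98, 156, 138, 125, 133, 160, 162, 161, 163, 161, 162, 163, 163, 164, 164, 164, 165, 165, 166, 166, 167, 167, 166, 165, 137, 130, 131, 129, 120, 151, 149, 138, 150, 143, 57, 60, 61, 61]
col205 [60, 60, 62, 60, 87, 160, 166, 148, 132, 133, 141, 164, 165, 166, 166, 164, 166, 165, 166, 166, 164, 164, 165, 164, 163, 163, 163, 164, 164, 164, 150, 124, 121, 127, 147, 147, 98, 56, 59, 58]
edge r [17.200000762939453, 17.0, 17.0, 17.5, 17.5, 17.5, 18.799999237060547, 18.799999237060547, 18.799999237060547, 19.200000762939453, 20.0, 19.799999237060547, 20.299999237060547, 20.0, 20.299999237060547, 26.799999237060547, 26.799999237060547, 26.799999237060547, 21.200000762939453, 22.0, 21.700000762939453, 21.799999237060547, 22.0, 21.799999237060547, 21.200000762939453, 20.799999237060547, 20.799999237060547, 20.200000762939453, 20.0, 19.0, 18.799999237060547, 18.0, 17.200000762939453, 17.5, 17.299999237060547, 17.0]
nose fit (array([0.5579, 0.0931, 0.0096]), np.float64(0.00035))
col255 [[66, 65, 60], [98, 95, 90], [117, 111, 107], [113, 110, 104], [116, 113, 104], [117, 113, 106], [171, 182, 176], [229, 239, 235], [233, 242, 238], [233, 242, 237], [232, 242, 238], [227, 235, 232], [150, 157, 152], [148, 154, 153], [153, 162, 155]]
[68.69999694824219, 67.69999694824219, 67.69999694824219, 67.5, 67.0, 66.19999694824219, 66.5, 67.5, 66.0, 65.80000305175781, 66.0, 66.19999694824219, 66.0, 65.30000305175781, 67.0, 67.30000305175781, 66.5, 66.5, 67.5, 67.0, 67.0, 67.0, 67.5]
flange (array([0.5782, 0.0737, 0.01  ]), np.float64(0.00606)) (array([0.5778, 0.0751, 0.01  ]), np.float64(0.0058)) tcp [0.55749811 0.0207705  0.11931859]
[[257.0765075683594, 329.4637451171875], [255.0, 330.25], [252.9147491455078, 329.7135925292969]] [array([ 0.5498, -0.0047,  0.1647]), array([ 0.5489, -0.0048,  0.1647]), array([ 0.5482, -0.0042,  0.1647])]
```

```bash
python3 - <<'E'
import pickle;from h import *;from scipy.optimize import least_squares
f,g,s=pickle.load(open("f2.pkl","rb"));G=cv2.GaussianBlur(f["frame"][...,2],(3,3),0).astype(np.float32)
pts=[]
for t in np.radians(range(215,326,5)):
    rr=np.arange(56,80,.25);q=np.array([255+rr*np.cos(t),243+rr*np.sin(t)],np.float32)
    pts.append(q[:,(-np.gradient(cv2.remap(G,q[0][None],q[1][None],1)[0])).argmax()])
for z in(.1344,.1394):
    P=np.array([onz(f,*q,z)[:2] for q in pts])
    for fn in(lambda x:np.hypot(*(P-x[:2]).T)-.031,lambda x:np.hypot(*(P-x[:2]).T)-x[2]):
        r=least_squares(fn,[.5575,.021,.031],loss="soft_l1",f_scale=.0005);print(z,r.x.round(4),np.abs(fn(r.x)).mean().round(5))
E
```

```text
0.1344 [0.5587 0.0215 0.031 ] 0.00027
0.1344 [0.558  0.0198 0.0326] 0.00016
0.1394 [0.559  0.0224 0.031 ] 0.00017
0.1394 [0.5588 0.0219 0.0315] 0.00016
```

play_rows(
  series=[
    [[-0.0005,0.036,0,0,0,0,0.3],[0,0.036,0,0,0,0,0.3],[0,0,0,0,0,0,0.3],[0,0,-0.015,0,0,0,0.3],[0,0,-0.01,0,0,0,0.3],[0,0,-0.005,0,0,0,0.3],[0,0,0,0,0,0,0.3]],
  ],
)

```text
time: 5.75
tool_pos: [0.5558, 0.092, 0.0873]
tool_rot: [-0.001, 0.823, 0.568, -0.002]
contact_force: [-0.8, 0.8, -1.4]
gripper_width: 0.523
grasp_force: 62.7
```

play_rows(
  series=[
    [[0,0,-0.002,0,0,0,0.3],[0,0,-0.002,0,0,0,0.3],[0,0,0,0,0,0,0.3]],
  ],
)

```text
time: 6.05
tool_pos: [0.5573, 0.0926, 0.0855]
tool_rot: [0.0, 0.823, 0.569, 0.0]
contact_force: [-0.1, -2.0, -0.8]
gripper_width: 0.524
grasp_force: 62.7
```

play_rows(
  series=[
    [[0,-0.0005,-0.002,0,0,0,0.3],[0,0,-0.002,0,0,0,0.3],[0,0,0,0,0,0,0.3]],
  ],
)

```text
time: 6.35
tool_pos: [0.557, 0.0924, 0.0812]
tool_rot: [0.0, 0.823, 0.569, -0.0]
contact_force: [0.8, -1.9, -1.0]
gripper_width: 0.526
grasp_force: 62.7
```

play_rows(
  series=[
    [[0,0,-0.001,0,0,0,0.3],[0,0,0,0,0,0,0.3]],
  ],
)

```text
time: 6.55
tool_pos: [0.5571, 0.0924, 0.0804]
tool_rot: [0.0, 0.823, 0.569, 0.0]
contact_force: [1.2, -1.0, -1.0]
gripper_width: 0.527
grasp_force: 62.7
```

play_rows(
  series=[
    [[0.0003,-0.0003,-0.001,0,0,0,0.3],[0,0,0,0,0,0,0.3]],
  ],
)

```text
time: 6.75
tool_pos: [0.5572, 0.0923, 0.0792]
tool_rot: [-0.0, 0.823, 0.569, -0.0]
contact_force: [-0.2, -0.8, -0.3]
gripper_width: 0.529
grasp_force: 62.7
```

play_rows(
  series=[
    [[0,0,-0.001,0,0,0,0.3],[0,0,0,0,0,0,0.3]],
  ],
)

```text
time: 6.95
tool_pos: [0.5573, 0.0923, 0.0783]
tool_rot: [-0.0, 0.823, 0.569, 0.0]
contact_force: [-0.1, -0.5, -0.2]
gripper_width: 0.52
grasp_force: 62.7
```

play_rows(
  series=[
    [[0,0,-0.001,0,0,0,0.3],[0,0,0,0,0,0,0.3]],
  ],
)

```text
time: 7.15
tool_pos: [0.5575, 0.0923, 0.078]
tool_rot: [-0.0, 0.823, 0.569, 0.0]
contact_force: [-0.8, -0.3, 3.5]
gripper_width: 0.522
grasp_force: 63.3
```

play_rows(
  series=[
    [[0,0,0.0002,0,0,4,0.3],[0,0,0.0002,0,0,4,0.3],[0,0,0,0,0,0,0.3]],
  ],
)

```text
time: 7.45
tool_pos: [0.5574, 0.0923, 0.0782]
tool_rot: [0.0, 0.781, 0.625, 0.0]
contact_force: [-1.5, -0.7, 3.5]
gripper_width: 0.522
grasp_force: 63.2
```

play_rows(
  series=[
    [[0,0,0.0002,0,0,4,0.3],[0,0,0.0002,0,0,4,0.3],[0,0,0,0,0,0,0.3]],
  ],
)

```text
time: 7.75
tool_pos: [0.5574, 0.0922, 0.0781]
tool_rot: [0.0, 0.736, 0.677, 0.0]
contact_force: [0.2, -0.8, 0.4]
gripper_width: 0.527
grasp_force: 62.9
```

play_rows(
  series=[
    [[0,0,-0.0008,0,0,0,0.3],[0,0,0,0,0,0,0.3]],
  ],
)

```text
time: 7.95
tool_pos: [0.5574, 0.0921, 0.0777]
tool_rot: [0.0, 0.736, 0.677, -0.0]
contact_force: [-0.2, -2.1, 3.8]
gripper_width: 0.524
grasp_force: 63.2
```

play_rows(
  series=[
    [[0,-0.0003,0,0,0,5,0.3],[0,0,0,0,0,5,0.3],[0,0,0,0,0,0,0.3]],
  ],
)

```text
time: 8.25
tool_pos: [0.557, 0.0919, 0.0768]
tool_rot: [-0.0, 0.674, 0.739, -0.0]
contact_force: [1.2, 0.1, -1.0]
gripper_width: 0.524
grasp_force: 62.8
```

play_rows(
  series=[
    [[0,0,0,0,0,5,0.3],[0,0,0,0,0,5,0.3],[0,0,0,0,0,0,0.3]],
  ],
)

```text
time: 8.55
tool_pos: [0.5571, 0.0918, 0.0769]
tool_rot: [-0.0, 0.608, 0.794, -0.0]
contact_force: [0.4, 0.0, -0.7]
gripper_width: 0.523
grasp_force: 62.7
```

play_rows(
  series=[
    [[0,0,-0.001,0,0,0,0.3],[0,0,-0.001,0,0,0,0.3],[0,0,0,0,0,0,0.3]],
  ],
)

```text
time: 8.85
tool_pos: [0.5572, 0.0919, 0.0752]
tool_rot: [-0.0, 0.607, 0.795, -0.0]
contact_force: [0.1, -0.9, -0.1]
gripper_width: 0.527
grasp_force: 62.7
```

play_rows(
  series=[
    [[0,0,-0.001,0,0,0,0.3],[0,0,0,0,0,0,0.3]],
  ],
)

```text
time: 9.05
tool_pos: [0.5572, 0.0919, 0.0743]
tool_rot: [-0.0, 0.607, 0.795, -0.0]
contact_force: [0.5, -0.3, -1.0]
gripper_width: 0.521
grasp_force: 62.7
```

play_rows(
  series=[
    [[0,0,-0.001,0,0,0,0.3],[0,0,0,0,0,0,0.3]],
  ],
)

```text
time: 9.25
tool_pos: [0.5574, 0.092, 0.074]
tool_rot: [0.0, 0.607, 0.795, 0.0]
contact_force: [-1.6, -0.3, 4.2]
gripper_width: 0.526
grasp_force: 63.3
```

The nut touched the thread ends, then lost contact after about 20° of turning, and now rests about 4 mm lower. I'll ride it round once more, watching the height, to confirm the top of the ride.

play_rows(
  series=[
    [[0,0,0.00025,0,0,5,0.3],[0,0,0.00025,0,0,5,0.3],[0,0,0.00025,0,0,5,0.3],[0,0,0.00025,0,0,5,0.3],[0,0,0,0,0,0,0.3]],
  ],
)

```text
time: 9.75
tool_pos: [0.5579, 0.0919, 0.075]
tool_rot: [0.001, 0.46, 0.888, 0.0]
contact_force: [-0.2, 0.2, 2.6]
gripper_width: 0.524
grasp_force: 63.0
```

play_rows(
  series=[
    [[0,0,0.00025,0,0,5,0.3],[0,0,0.00025,0,0,5,0.3],[0,0,0.00025,0,0,5,0.3],[0,0,0.00025,0,0,5,0.3],[0,0,0,0,0,0,0.3]],
  ],
)

```text
time: 10.25
tool_pos: [0.5579, 0.092, 0.0759]
tool_rot: [0.001, 0.299, 0.954, 0.0]
contact_force: [0.8, 0.4, 2.2]
gripper_width: 0.525
grasp_force: 63.0
```

play_rows(
  series=[
    [[0,0,0.0002,0,0,5,0.3],[0,0,0.0002,0,0,5,0.3],[0,0,0.0002,0,0,5,0.3],[0,0,0.0002,0,0,5,0.3],[0,0,0,0,0,0,0.3]],
  ],
)

```text
time: 10.75
tool_pos: [0.5581, 0.0922, 0.0769]
tool_rot: [0.001, 0.129, 0.992, 0.0]
contact_force: [1.3, 0.3, 3.8]
gripper_width: 0.525
grasp_force: 63.1
```

play_rows(
  series=[
    [[0,0,0.0002,0,0,5,0.3],[0,0,0.0002,0,0,5,0.3],[0,0,0,0,0,0,0.3]],
  ],
)

```text
time: 11.05
tool_pos: [0.5581, 0.0923, 0.0774]
tool_rot: [0.001, 0.043, 0.999, 0.0]
contact_force: [1.7, 1.1, 4.3]
gripper_width: 0.526
grasp_force: 63.1
```

play_rows(
  series=[
    [[0.0003,0,0.00025,0,0,5,0.3],[0,0.0002,0.00025,0,0,5,0.3],[0,0,0.00025,0,0,5,0.3],[0,0,0.00025,0,0,5,0.3],[0,0,0,0,0,0,0.3]],
  ],
)

```text
time: 11.55
tool_pos: [0.5584, 0.0924, 0.0782]
tool_rot: [0.001, -0.131, 0.991, 0.0]
contact_force: [3.2, 1.3, 2.4]
gripper_width: 0.527
grasp_force: 63.0
```

play_rows(
  series=[
    [[0,0,0.0001,0,0,4,0.3],[0,0,0.0001,0,0,4,0.3],[0,0,0,0,0,0,0.3]],
  ],
)

```text
time: 11.85
tool_pos: [0.5589, 0.0922, 0.0783]
tool_rot: [0.002, -0.2, 0.98, -0.0]
contact_force: [4.7, 0.5, 2.5]
gripper_width: 0.524
grasp_force: 62.9
```

play_rows(
  series=[
    [[0.0005,0,0.0001,0,0,3,0.3],[0,0,0,0,0,0,0.3]],
  ],
)

```text
time: 12.05
tool_pos: [0.559, 0.0923, 0.0782]
tool_rot: [0.001, -0.225, 0.974, -0.0]
contact_force: [5.2, 1.5, 0.5]
gripper_width: 0.527
grasp_force: 62.9
```

play_rows(
  series=[
    [[0,0,0,0,0,3,0.3],[0,0,0,0,0,0,0.3]],
  ],
)

```text
time: 12.25
tool_pos: [0.5586, 0.0925, 0.078]
tool_rot: [0.001, -0.251, 0.968, 0.0]
contact_force: [3.6, 3.3, 0.8]
gripper_width: 0.524
grasp_force: 62.9
```

play_rows(
  series=[
    [[0,0,0,0,0,3,0.3],[0,0,0,0,0,0,0.3]],
  ],
)

```text
time: 12.45
tool_pos: [0.5584, 0.0927, 0.0778]
tool_rot: [0.001, -0.276, 0.961, 0.0]
contact_force: [4.7, 4.0, 0.5]
gripper_width: 0.525
grasp_force: 62.9
```

play_rows(
  series=[
    [[0.0008,0.0006,0,0,0,0,0.3],[0,0,0,0,0,0,0.3]],
  ],
)

```text
time: 12.65
tool_pos: [0.5582, 0.0929, 0.0773]
tool_rot: [-0.001, -0.277, 0.961, 0.0]
contact_force: [0.3, 1.4, 0.9]
gripper_width: 0.524
grasp_force: 62.8
```

play_rows(
  series=[
    [[0,0,-0.0005,0,0,0,0.3],[0,0,0,0,0,0,0.3]],
  ],
)

```text
time: 12.85
tool_pos: [0.5583, 0.0929, 0.0769]
tool_rot: [-0.001, -0.278, 0.961, 0.0]
contact_force: [1.2, 1.7, 0.2]
gripper_width: 0.528
grasp_force: 62.8
```

play_rows(
  series=[
    [[0.0003,0.0003,-0.001,0,0,0,0.3],[0,0,-0.001,0,0,0,0.3],[0,0,0,0,0,0,0.3]],
  ],
)

```text
time: 13.15
tool_pos: [0.5586, 0.0928, 0.0748]
tool_rot: [-0.001, -0.278, 0.961, -0.0]
contact_force: [-0.2, 1.0, -1.1]
gripper_width: 0.526
grasp_force: 62.8
```

play_rows(
  series=[
    [[0,0,-0.001,0,0,0,0.3],[0,0,0,0,0,0,0.3]],
  ],
)

```text
time: 13.35
tool_pos: [0.5588, 0.0928, 0.074]
tool_rot: [-0.0, -0.278, 0.961, -0.0]
contact_force: [-0.2, 0.1, -0.5]
gripper_width: 0.523
grasp_force: 62.8
```

play_rows(
  series=[
    [[0,0,-0.0007,0,0,0,0.3],[0,0,0,0,0,0,0.3]],
  ],
)

```text
time: 13.55
tool_pos: [0.559, 0.0928, 0.0736]
tool_rot: [-0.0, -0.278, 0.961, -0.0]
contact_force: [-0.4, -0.9, -0.1]
gripper_width: 0.524
grasp_force: 62.8
```

play_rows(
  series=[
    [[0,0,-0.0007,0,0,0,0.3],[0,0,0,0,0,0,0.3]],
  ],
)

```text
time: 13.75
tool_pos: [0.5592, 0.0929, 0.0733]
tool_rot: [-0.0, -0.278, 0.961, -0.0]
contact_force: [-1.3, 0.1, 2.0]
gripper_width: 0.526
grasp_force: 63.1
```

play_rows(
  series=[
    [[0,0,0,0,0,-5,0.3],[0,0,-0.0005,0,0,-5,0.3],[0,0,0,0,0,0,0.3]],
  ],
)

```text
time: 14.05
tool_pos: [0.5595, 0.093, 0.0728]
tool_rot: [0.0, -0.193, 0.981, -0.0]
contact_force: [1.2, 0.5, 1.4]
gripper_width: 0.527
grasp_force: 63.0
```

play_rows(
  series=[
    [[0,0,-0.00025,0,0,-5,0.3],[0,0,-0.00025,0,0,-5,0.3],[-0.0002,0,-0.00025,0,0,-5,0.3],[0,0,-0.00025,0,0,-5,0.3],[0,0,0,0,0,0,0.3]],
  ],
)

```text
time: 14.55
tool_pos: [0.5593, 0.093, 0.0718]
tool_rot: [0.0, -0.021, 1.0, -0.0]
contact_force: [-0.7, 0.5, 1.3]
gripper_width: 0.525
grasp_force: 62.9
```

play_rows(
  series=[
    [[-0.0001,0,-0.00025,0,0,-5,0.3],[-0.0001,0,-0.00025,0,0,-5,0.3],[-0.0001,0,-0.00025,0,0,-5,0.3],[-0.0001,0,-0.00025,0,0,-5,0.3],[0,0,0,0,0,0,0.3]],
  ],
)

```text
time: 15.05
tool_pos: [0.5589, 0.0932, 0.0709]
tool_rot: [0.0, 0.152, 0.988, 0.0]
contact_force: [1.5, 0.5, 1.2]
gripper_width: 0.524
grasp_force: 63.0
```

play_rows(
  series=[
    [[0,0,-0.00025,0,0,-5,0.3],[0,0,-0.00025,0,0,-5,0.3],[0,0,-0.00025,0,0,-5,0.3],[0,0,-0.00025,0,0,-5,0.3],[0,0,0,0,0,0,0.3]],
  ],
)

```text
time: 15.55
tool_pos: [0.559, 0.0929, 0.0699]
tool_rot: [0.0, 0.321, 0.947, -0.0]
contact_force: [-0.0, -0.4, 1.9]
gripper_width: 0.524
grasp_force: 63.1
```

play_rows(
  series=[
    [[-0.0001,-0.0001,-0.00025,0,0,-5,0.3],[0,0,-0.00025,0,0,-5,0.3],[-0.0001,-0.0001,-0.00025,0,0,-5,0.3],[0,0,-0.00025,0,0,-5,0.3],[0,0,0,0,0,0,0.3]],
  ],
)

```text
time: 16.05
tool_pos: [0.5588, 0.0926, 0.0689]
tool_rot: [0.0, 0.481, 0.877, -0.0]
contact_force: [-0.7, -1.0, 3.9]
gripper_width: 0.524
grasp_force: 63.2
```

play_rows(
  series=[
    [[-0.0001,-0.0001,-0.00025,0,0,-5,0.3],[-0.0001,-0.0001,-0.00025,0,0,-5,0.3],[-0.0001,-0.0001,-0.00025,0,0,-5,0.3],[0,0,-0.00025,0,0,-5,0.3],[0,0,0,0,0,0,0.3]],
  ],
)

```text
time: 16.55
tool_pos: [0.5585, 0.0922, 0.0679]
tool_rot: [0.001, 0.626, 0.78, 0.0]
contact_force: [0.0, -1.7, 3.0]
gripper_width: 0.528
grasp_force: 63.2
```

play_rows(
  series=[
    [[0,-0.0002,-0.00025,0,0,-5,0.3],[-0.0001,-0.0002,-0.00025,0,0,-5,0.3],[-0.0001,0,-0.00025,0,0,-5,0.3],[0,0,-0.00025,0,0,-5,0.3],[0,0,0,0,0,0,0.3]],
  ],
)

```text
time: 17.05
tool_pos: [0.5581, 0.0918, 0.0669]
tool_rot: [0.0, 0.752, 0.66, 0.0]
contact_force: [-0.1, -2.0, 4.9]
gripper_width: 0.524
grasp_force: 63.3
```

play_rows(
  series=[
    [[0,0,-0.00025,0,0,-5,0.3],[0,0,-0.00025,0,0,-5,0.3],[-0.0001,0,-0.00025,0,0,-5,0.3],[0,0,-0.0002,0,0,-5,0.3],[0,0,0,0,0,0,0.3]],
  ],
)

```text
time: 17.55
tool_pos: [0.5578, 0.0917, 0.0659]
tool_rot: [0.0, 0.855, 0.519, -0.0]
contact_force: [-1.5, -2.9, 4.8]
gripper_width: 0.524
grasp_force: 63.4
```

play_rows(
  series=[
    [[-0.0003,-0.0005,0.0005,0,0,0,0.3],[0,0,0,0,0,0,0.3],[0,0,0,0,0,0,0.7],[0,0,0,0,0,0,0.9],[0,0,0,0,0,0,0.9],[0,0,0,0,0,0,0.9]],
  ],
)

```text
time: 18.15
tool_pos: [0.5571, 0.0917, 0.0656]
tool_rot: [-0.0, 0.856, 0.517, -0.0]
contact_force: [-0.9, -0.6, 0.4]
gripper_width: 0.901
grasp_force: 0.0
```

play_rows(
  series=[
    [[0,0,0.02,0,0,0,0.9],[0,0,0.03,0,0,0,0.9],[0,0,0.04,0,0,0,0.9],[0,-0.03,0.03,0,0,0,0.9],[0,-0.035,0,0,0,0,0.9],[0,0,0,0,0,0,0.9],[0,0,0,0,0,0,0.9]],
  ],
)

```text
time: 18.85
tool_pos: [0.5572, 0.0263, 0.1857]
tool_rot: [-0.0, 0.856, 0.517, -0.0]
contact_force: [-0.8, 0.3, -0.4]
gripper_width: 0.898
grasp_force: 0.0
```

```bash
python3 - <<'E'
from plant import manip;from h import *
w=manip.grab_frame("wrist");s=manip.grab_frame("side");t=manip.state();print(t["time"],t["tool_pos"],t["contact_force"])
b=cv2.resize(s["frame"][110:200,160:260],None,fx=4,fy=4,interpolation=cv2.INTER_CUBIC);H=np.zeros((384,790,3),np.uint8);H[:,:384]=w["frame"][:,64:448];H[:360,390:790]=b;cv2.imwrite("pics/z.png",H)
for z in(.082,.085,.0885):print(z,"side top-hex centre,(-x,+x) flange edges",[((proj(s,q)-[160,110])*4+[390,0]).round() for q in([.5579,.0931,z+.03],[.5269,.0931,z+.003],[.5889,.0931,z+.003],[.5579,.0621,z])])
E
```

```text
18.95 [0.55694658 0.02722547 0.18512072] [-1.13452843  0.39833832 -0.28364794]
0.082 side top-hex centre,(-x,+x) flange edges [array([574., 119.]), array([526., 160.]), array([628., 149.]), array([583., 191.])]
0.085 side top-hex centre,(-x,+x) flange edges [array([573., 115.]), array([525., 156.]), array([628., 145.]), array([582., 187.])]
0.0885 side top-hex centre,(-x,+x) flange edges [array([573., 110.]), array([525., 152.]), array([628., 141.]), array([582., 183.])]
```

View pics/z.png

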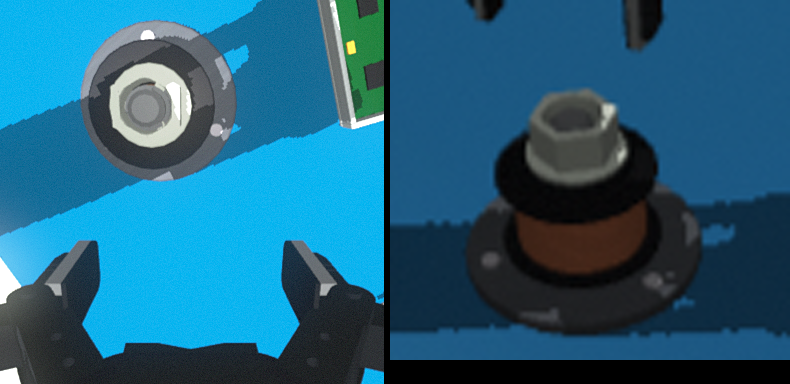

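The last picture shows the nut sitting level on the spindle, with its hexagon top centred near (573,115) in the side crop. The fingers are clear and the bystanders visible in it look undisturbed. Turning about 145° past the drop put the underside near 82 mm, and the tool came down 7.4 mm, which agrees. I'm handing in.

```bash
python3 -c "
from plant import manip
print(manip.job_done())"
```

```text
the job is handed in; nothing more can be done
None
```

The job is handed in, with no verdict returned: the nut rode up to the thread's ends, dropped in, was screwed about 145° clockwise to roughly 82 mm (worked out from tool height and turn), and was left level and free.

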